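Set the eccentric guide roller to the blue gauge

TASK

Set up the strip guide for the blue gauge. First turn the eccentric roller clockwise by its black wing until its white end points at the blue mark, so that the gap to the grey fence is about 3 mm wider than the blue gauge; then take the blue gauge by its post, set it down on the plate beside the fence at the right-hand end, slide it along the fence through the gap until it is wholly past the roller, and leave it standing there on the plate. Leave the roller at its setting and the orange gauge alone.

Things in the scene. Friction and masses are not known exactly. Their poses are not given: they have to be found in the camera images.
- guide: strip guide fixed to the worktop: aluminium plate 120 (x) x 180 (y) x 10 mm, origin at the centre of its underside. A grey fence 16 mm high stands on its far edge along y, working face (towards -x) at x = +38 mm. Gauges stand on the plate beside it and pass from the right end (-y) to the left (+y). Roller's bolt axis: vertical at x = -7, y = 0. Blue and orange marks are flat paint 42 mm from it.
- eccentric (a joint): turn of the steel roller (rad, 0 to 2.6), growing clockwise from above; stiff (0.06 N m), stays where left. Disc radius 20, height 14 mm, its centre 12 mm off the bolt axis towards the wing's white end. White end points at the fence at 0, along the plate's -y at the blue mark at 1.57, at the orange mark at 2.30. Gap to fence = 25 - 12 cos(value) mm. Starts at 0.3 to 0.9, too narrow.
- eccentric_grip (a point): middle of the roller's black wing, on the bolt axis, 41 mm above the worktop: the wing is an upright bar 46 mm long (the point's x, towards its white end) x 12 mm thick (y) x 22 mm high, from 30 to 52 mm above the worktop; it turns with the roller. Pinch it across its 12 mm and turn.
- blue_gauge: loose blue gauge, 0.12 kg: foot 22 mm wide (x) x 50 mm long (y) x 14 mm high, with a square steel grip post 14 x 14 mm standing on its centre, up to 64 mm; origin at the centre of its underside. It slides lengthwise (its y along the fence). Both ends alike.
- orange_gauge: loose orange gauge, not for this job: the same, with a foot 30 mm wide (x). Same origin and axes.

How it is judged:
By the outcome, as a careful person would: the job done as asked, in the order asked, and still so for the second after the job is handed in, with the robot touching nothing.
It also fails if it takes over 51 s, if anything falls off the work surface, if the arm or the gripper's body presses on something with over 40 N, if the wrist force passes 120 N, or if a joint passes its speed limit or range.

ROBOT

A 7-joint arm with a two-finger parallel gripper is mounted at the origin on a cart in front of the work surface, level with it; the furniture and walls round the work are solid. World frame = base frame: x ahead of the robot, y to its left, z up, the work surface at z = 0. Lengths are in m, angles in degrees, forces in N, time in s.
With the tool pointing down it reaches from about 0.35 to 0.9 m from the base axis. Payload 7.2 kg.
Tool frame: the origin (TCP) lies midway between the tips of the shut fingers; the grasp point (between the pads) lies 19 mm behind it; z points along the fingers, x is the direction in which the jaws open and shut, and the axes are right-handed (so a half turn about z gives the same grasp; the last joint's range is limited). The gripper opens to 88 mm and grips with 3 to 60 N. Pads are 20 mm wide; open, the fingers measure 115 mm over their backs; the gripper's body (75 mm by 178 mm) begins 61 mm behind the grasp point.
Start: joints at [-79.71, 23.554, -0.728, 91.456, 0.321, 64.991, -4.71], TCP at [0.153, 0.606, 0.223] pointing down, gripper open.
Joint ranges: [-169.25, 169.25], [-16.82, 113.86], [-84.01, 82.57], [7.8, 145.47], [-59.2, 239.2], [7.22, 106.19], [-163.78, 163.78]. Speed limits (degrees/s): [136.94, 136.94, 172.46, 172.46, 180, 180, 180].

INTERFACE

Orientations are given as [roll, pitch, yaw] about the fixed x, y, z axes, in that order (R = Rz(yaw) Ry(pitch) Rx(roll)).
In Python, from rig import bot, viewer, order gives the robot as it stands. The module is installed in compiled form; this text tells all that it offers.
- The arm moves only by the shell command python3 -m crank 'ROWS' [FORCE]. ROWS is text: rows parted by semicolons, each of 7 numbers parted by spaces: the turn, a rotation vector about the tool's x, y, z in degrees, then the shift along the tool's x, y, z in cm, then the finger opening in cm, from 0 to 8.78. A call has exactly 8 rows; each row shifts and turns the commanded pose from where the row before left it, along the tool's axes as they then stand; what a row does not reach is not made up. A row lasts 1/8 s, in which the tool goes at most 62.5 mm and 10.7 degrees, less where a joint would pass 70% of its speed; a pose out of reach is approached as far as the arm can. A call with a gripper value outside its range is refused whole. The fingers move at their own pace and stop on an object; FORCE is the grip in N (left out, the last holds). Time passes only in rows, so rows that do not move let the fingers close, or fill a call up. It gives the time, the measured TCP pose, the force and the opening at its end, in the units of the state.
- bot.sense(): the state, without advancing time (a new reading comes with each control period).
- viewer.read_camera(name): name is "side" or "top" or "wrist"; returns a dict with "img" (384x512x3 uint8, red, green, blue), "mtx" (3x3 intrinsics, pixels), "D" ([k1, k2, p1, p2, k3] as OpenCV has them; the pictures are not rectified), "camera_from_world" (4x4, takes a point from world to camera coordinates). Camera axes: x right, y down, z forward; pixel columns grow to the right and rows downward; lengths in m; the calibration is good to about 2 mm. A picture is of the moment at which its call begins. There is no depth.
- order.finish_job(): hands the job in, once; it reports no verdict.
The state is a dict: "t": time; "joint_pos": joint angles; "joint_vel": joint speeds; "joint_efforts": joint torques, N m; "position": TCP position; "tool_rot": TCP orientation; "contact_force": force on the tool from outside, world axes, zero at the start; "wrist_torque": the same for the moment, N m; "width": opening from 0.0 (shut) to 1.0 (fully open).
Only numpy, scipy, OpenCV 4.12 (cv2) and the standard library are available. Lean on these libraries where they do the work, as an engineer would, in place of code of your own. Each camera call takes 0.05 s, during which the arm holds its last target.

## Working session

There is one attempt and no reset: what is moved stays moved. The work goes in short steps, Python scripts to look and compute and a shell command to move; the robot and the scene stay as the last step left them, time stands still between calls to the robot, and variables do not carry over. Pictures are saved under pics/ and viewed, and the job is handed in when it is done.

```bash
mkdir -p pics; python3 - <<'E'
from rig import bot,viewer
import cv2
s=bot.sense();print(s)
for n in("side","top","wrist"):
    c=viewer.read_camera(n);cv2.imwrite(f"pics/{n}0.png",c["img"][:,:,::-1]);print(n,c["mtx"].tolist(),c["D"],c["camera_from_world"].round(3).tolist())
E
```

```text
{'t': 0.0, 'joint_pos': array([-79.71053035,  23.59917048,  -0.72810126,  91.50401642,
         0.32183549,  64.9898904 ,  -4.71099939]), 'joint_vel': array([ 0.08822551,  0.06246708,  0.04272285, -0.00011571,  0.00810555,
        0.09534731,  0.04039762]), 'joint_efforts': array([-9.44564854e-04, -5.87946832e+01,  6.41240403e-01, -2.91070801e+01,
       -5.38804452e-02,  1.85645517e-02,  1.44292076e-04]), 'position': array([0.15321085, 0.60540914, 0.22181854]), 'tool_rot': array([1.79992561e+02, 9.07283157e-02, 7.58032694e+01]), 'contact_force': array([-0.26130153, -0.58321465,  0.17077105]), 'wrist_torque': array([-0.00873403,  0.00840235,  0.03775325]), 'width': 0.999032992149735}
side [[498.3333131062774, 0.0, 257.4483144920564], [0.0, 498.3333131062774, 190.845857027402], [0.0, 0.0, 1.0]] [-0.12272165  0.          0.          0.          0.        ] [[0.906, -0.422, -0.02, -0.585], [-0.282, -0.568, -0.773, 0.036], [0.315, 0.706, -0.634, 0.926], [0.0, 0.0, 0.0, 1.0]]
top [[362.66148443103793, 0.0, 256.06838288923603], [0.0, 362.66148443103793, 188.6585899260214], [0.0, 0.0, 1.0]] [0.00899792 0.         0.         0.         0.        ] [[-0.009, -1.0, -0.021, -0.263], [-0.993, 0.011, -0.117, 0.495], [0.117, 0.02, -0.993, 0.839], [0.0, 0.0, 0.0, 1.0]]
wrist [[293.090037863216, 0.0, 251.83080829215996], [0.0, 293.090037863216, 193.8569437564707], [0.0, 0.0, 1.0]] [0.01280885 0.         0.         0.         0.        ] [[0.246, 0.969, 0.0, -0.626], [0.931, -0.236, 0.279, -0.033], [0.27, -0.068, -0.96, 0.39], [0.0, 0.0, 0.0, 1.0]]
```

View pics/side0.png

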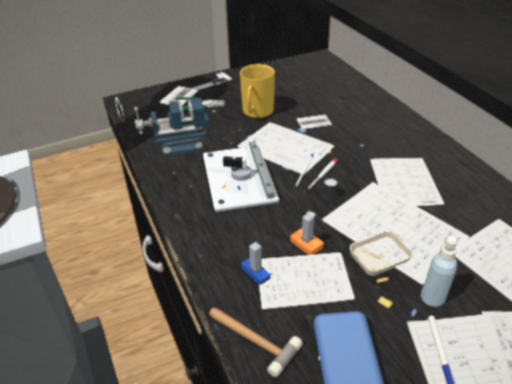

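View pics/top0.png

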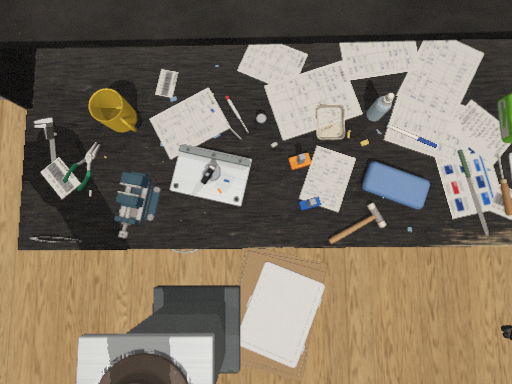

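View pics/wrist0.png

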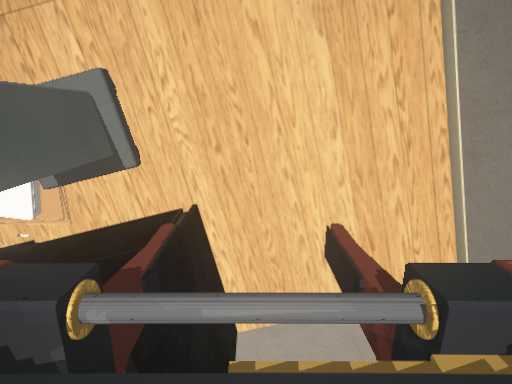

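```bash
cat > h.py <<'E'
import cv2,numpy as np
from rig import bot,viewer
def ray(c,uv):
    p=cv2.undistortPoints(np.array([[uv]],float),c["mtx"],c["D"])[0,0]
    T=c["camera_from_world"];R=T[:3,:3];t=T[:3,3]
    return -R.T@t, R.T@np.array([p[0],p[1],1])
def onz(c,uv,z):
    o,d=ray(c,uv);return o+d*(z-o[2])/d[2]
def proj(c,P):
    T=c["camera_from_world"];P=np.atleast_2d(P).astype(float)
    return cv2.projectPoints(P,cv2.Rodrigues(T[:3,:3])[0],T[:3,3],c["mtx"],np.array(c["D"],float))[0][:,0]
def crop(c,x0,y0,w,h,k,name):
    i=c["img"][y0:y0+h,x0:x0+w,::-1];cv2.imwrite("pics/"+name,cv2.resize(i,None,fx=k,fy=k,interpolation=cv2.INTER_CUBIC))
E
python3 - <<'E'
from h import *
c=viewer.read_camera("top");crop(c,160,140,100,75,8,"t1.png");crop(c,280,140,80,75,8,"t2.png")
c=viewer.read_camera("side");crop(c,195,135,100,75,8,"s1.png");crop(c,235,205,100,80,7,"s2.png")
E
```

```text
(no output)
```

View pics/t1.png

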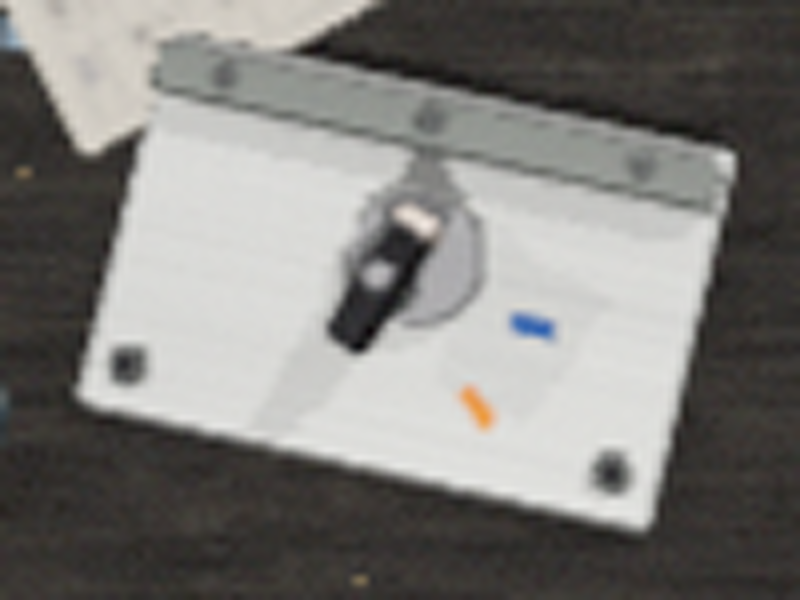

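View pics/t2.png

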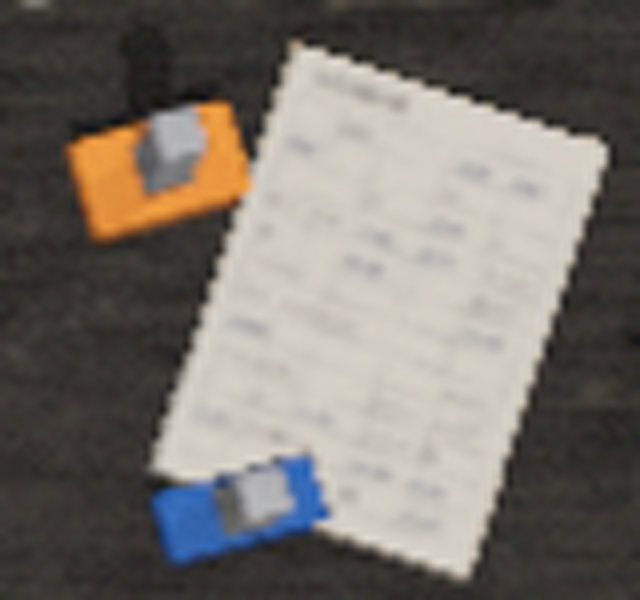

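View pics/s1.png

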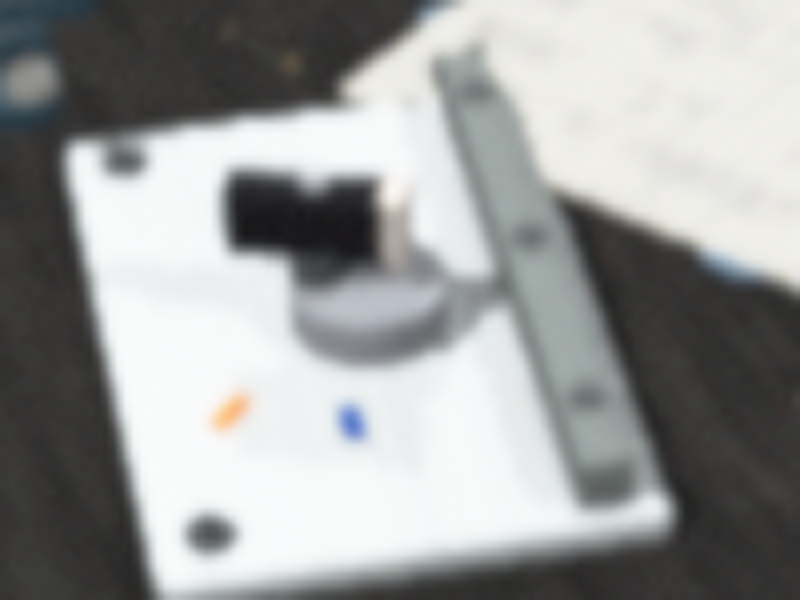

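View pics/s2.png

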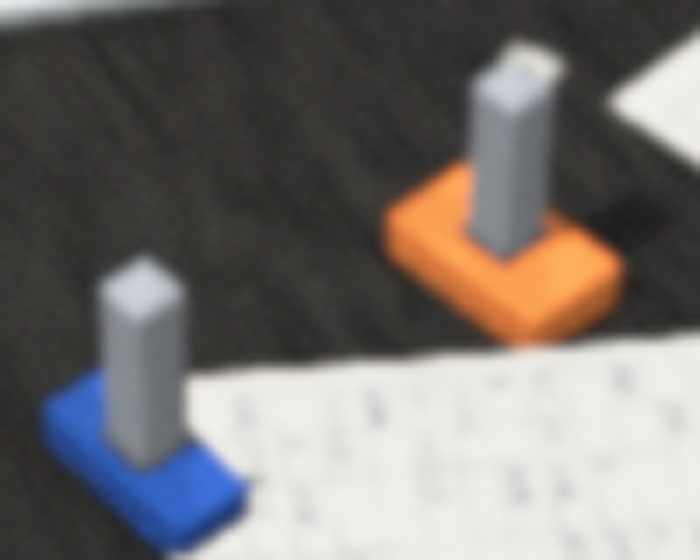

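```bash
cat > meas.py <<'E'
from h import *
def cen(m,box):
    x0,y0,w,h=box;mm=np.zeros_like(m);mm[y0:y0+h,x0:x0+w]=m[y0:y0+h,x0:x0+w]
    n,l,s,ce=cv2.connectedComponentsWithStats(mm.astype(np.uint8));i=1+np.argmax(s[1:,4]);return ce[i],s[i,4],(l==i).astype(np.uint8)
def rigid(A,B):
    a=A.mean(0);b=B.mean(0);H=(A-a).T@(B-b);th=np.arctan2(H[0,1]-H[1,0],H[0,0]+H[1,1])
    R=np.array([[np.cos(th),-np.sin(th)],[np.sin(th),np.cos(th)]]);return th,b-R@a,R
def masks(c):
    i=cv2.cvtColor(c["img"],cv2.COLOR_RGB2HSV);H,S,V=[i[...,k].astype(int) for k in range(3)]
    return (H>100)&(H<125)&(S>130)&(V>80),(H>5)&(H<22)&(S>120)&(V>150)
E
python3 - <<'E'
from meas import *
g=np.array([[-7,-42],[-7+42*np.cos(2.3),-42*np.sin(2.3)],[-60,90],[-60,-90]])/1000
for n,bx,gb,cor in(("top",(205,160,40,40),(280,180,60,40),[(78,403),(650,532)]),("side",(210,170,40,30),(235,240,40,50),[(65,143),(160,597)])):
    c=viewer.read_camera(n);b,o=masks(c)
    off=np.array([160,140] if n=="top" else [195,135])
    pts=[cen(b,bx)[0],cen(o,bx)[0]]+[(np.array(p)+.5)/8-.5+off for p in cor]
    W=np.array([onz(c,p,.01)[:2] for p in pts]);print(n,np.round(W,4).tolist())
    for sel in ([0,1,2,3],[0,2,3]):
        th,t,R=rigid(g[sel],W[sel]);print("guide",np.degrees(th),t,"res",((W[sel]-(g[sel]@R.T+t))*1000).round(1).tolist())
    ce,a,m=cen(b,gb);print("blue",ce,a,onz(c,ce,.014 if n=="top" else .01))
    cs=cv2.findContours(m,0,2)[0];cs=max(cs,key=cv2.contourArea)[:,0]
    P=np.array([onz(c,p,.012)[:2] for p in cs]);r=cv2.minAreaRect((P*1000).astype(np.float32));print(r)
    if n=="top":
        e=onz(c,(np.array([415,220])+.5)/8-.5+off,.052);e2=onz(c,(np.array([348,345])+.5)/8-.5+off,.045);print("wing tip/tail",e,e2)
        print("posttop",onz(c,(np.array([266,492])+.5)/8-.5+np.array([280,140]),.064))
    else: print("posttop",onz(c,(np.array([143,283])+.5)/7-.5+np.array([235,205]),.064))
E
```

```text
top [[0.5155, -0.1946], [0.4909, -0.1772], [0.4937, -0.0556], [0.4524, -0.2302]]
guide -13.090388333374046 [ 0.53172573 -0.15571197] res [[0.1, 0.5], [0.4, 1.1], [0.0, -1.2], [-0.5, -0.4]]
guide -13.121735495927714 [ 0.53160456 -0.15610915] res [[0.2, 0.8], [0.1, -0.8], [-0.3, -0.0]]
blue [307.91150442 204.47787611] 113 [ 0.45431172 -0.39166542  0.014     ]
((456.98095703125, -395.32763671875), (22.129724502563477, 48.978214263916016), 13.45581340789795)
wing tip/tail [ 0.54144594 -0.16446103  0.052     ] [ 0.50579107 -0.14396564  0.045     ]
posttop [ 0.45830733 -0.39679371  0.064     ]Traceback (most recent call last):
  File "<stdin>", line 6, in <module>
  File "meas.py", line 4, in cen
    n,l,s,ce=cv2.connectedComponentsWithStats(mm.astype(np.uint8));i=1+np.argmax(s[1:,4]);return ce[i],s[i,4],(l==i).astype(np.uint8)
                                                                       ~~~~~~~~~^^^^^^^^^
    return _wrapfunc(a, 'argmax', axis=axis, out=out, **kwds)
    return bound(*args, **kwds)
ValueError: attempt to get argmax of an empty sequence
```

```bash
sed -i 's/S>130)&(V>80)/S>90)\&(V>80)/; s/S>120)&(V>150)/S>80)\&(V>150)/' meas.py; python3 - <<'E'
from meas import *
g=np.array([[-7,-42],[-7+42*np.cos(2.3),-42*np.sin(2.3)],[-60,90],[-60,-90]])/1000
for n,bx,gb,cor in(("side",(210,175,40,25),(235,240,40,50),[(65,143),(160,597)]),):
    c=viewer.read_camera(n);b,o=masks(c)
    off=np.array([195,135])
    pts=[cen(b,bx)[0],cen(o,bx)[0]]+[(np.array(p)+.5)/8-.5+off for p in cor]
    W=np.array([onz(c,p,.01)[:2] for p in pts]);print(n,np.round(W,4).tolist())
    for sel in ([0,1,2,3],[0,1,2]):
        th,t,R=rigid(g[sel],W[sel]);print("guide",np.degrees(th),t,"res",((W[sel]-(g[sel]@R.T+t))*1000).round(1).tolist())
    # post top
    print("posttop",onz(c,(np.array([143,283])+.5)/7-.5+np.array([235,205]),.064))
    # blue foot lower corners
    print("foot corner front-bottom",onz(c,(np.array([178,552])+.5)/7-.5+np.array([235,205]),0),"left top",onz(c,(np.array([45,410])+.5)/7-.5+np.array([235,205]),.014),"right top",onz(c,(np.array([245,490])+.5)/7-.5+np.array([235,205]),.014),"front top",onz(c,(np.array([172,528])+.5)/7-.5+np.array([235,205]),.014))
    print("wing tip", onz(c,(np.array([398,185])+.5)/8-.5+off,.052),"tail", onz(c,(np.array([230,180])+.5)/8-.5+off,.052))
E
```

```text
side [[0.5153, -0.1934], [0.4912, -0.1774], [0.4941, -0.054], [0.4517, -0.2323]]
guide -13.020168219533584 [ 0.53166308 -0.15552885] res [[-0.1, 1.5], [0.7, 0.8], [0.6, 0.3], [-1.2, -2.6]]
guide -13.090499066648002 [ 0.53205125 -0.15471004] res [[-0.4, 0.6], [0.4, -0.1], [0.1, -0.5]]
posttop [ 0.45853473 -0.39478488  0.064     ]
foot corner front-bottom [ 0.45532753 -0.41679247  0.        ] left top [ 0.44111837 -0.3765636   0.014     ] right top [ 0.4714583  -0.41795672  0.014     ] front top [ 0.45224786 -0.4208024   0.014     ]
wing tip [ 0.5418396  -0.16487202  0.052     ] tail [ 0.50676847 -0.14495703  0.052     ]
```

```bash
cat > go.py <<'E'
import sys
from h import *
from scipy.spatial.transform import Rotation as Ro
x,y,z,yaw=map(float,sys.argv[1:5])
s=bot.sense();R=Ro.from_euler("xyz",s["tool_rot"],degrees=True);T=Ro.from_euler("xyz",[180,0,yaw],degrees=True)
print("t",round(s["t"],2),"pos",s["position"].round(4),"rot",s["tool_rot"].round(2),"w",round(s["width"]*8.78,2),"F",s["contact_force"].round(1),"j",s["joint_pos"].round(0))
d=np.array([x,y,z])-s["position"]
print("shift cm(tool now)",(R.inv().apply(d)*100).round(2)," after turn",(T.inv().apply(d)*100).round(2),"turn",(R.inv()*T).as_rotvec(degrees=True).round(1))
E
python3 go.py .5245 -.154 .12 60.2
python3 -m crank '0 0 0 -4 3.4 0 8.7;0 0 0 -4 3.4 0 8.7;0 0 0 -4 3.4 0 8.7;0 0 0 -4 3.4 0 8.7;0 0 0 -4 3.4 0 8.7;0 0 0 -4 3.4 0 8.7;0 0 0 -4 3.4 0 8.7;0 0 0 -4 3.4 0 8.7' 30
python3 go.py .5245 -.154 .12 60.2
```

```text
t 0.4 pos [0.1533 0.6058 0.2225] rot [1.80e+02 1.00e-02 7.58e+01] w 8.78 F [ 0.7 -1.   0.4] j [-80.  24.  -1.  91.   0.  65.  -5.]
shift cm(tool now) [-64.55  54.62  10.27]  after turn [-47.49  69.97  10.25] turn [ 0.   0.  15.6]
t: 1.4
position: [0.3392, 0.2275, 0.223]
tool_rot: [180.0, -0.1, 75.8]
contact_force: [0.8, 0.9, -0.3]
width: 0.991
t 1.4 pos [0.3392 0.2275 0.223 ] rot [ 1.7997e+02 -6.0000e-02  7.5800e+01] w 8.7 F [ 0.8  0.9 -0.3] j [-52.   1.  12. 120.  -0.  59.  36.]
shift cm(tool now) [-32.45  27.32  10.28]  after turn [-23.89  35.04  10.3 ] turn [ 0.  -0.1 15.6]
```

```bash

python3 -m crank '0 0 0 -4.05 3.4 0 5;0 0 0 -4.05 3.4 0 5;0 0 0 -4.05 3.4 0 5;0 0 0 -4.05 3.4 0 5;0 0 0 -4.05 3.4 1 5;0 0 0 -4.05 3.4 3 5;0 0 0 -4.05 3.4 3 5;0 0 0 -4.05 3.5 3 5'
python3 go.py .5245 -.154 .12 60.2
python3 - <<'E'
from h import *
c=viewer.read_camera("wrist");crop(c,0,0,512,384,1,"w1.png")
E
```

```text
t: 2.4
position: [0.5247, -0.1533, 0.1218]
tool_rot: [180.0, -0.0, 75.9]
contact_force: [0.7, 1.4, 1.3]
width: 0.572
t 2.4 pos [ 0.5247 -0.1533  0.1218] rot [ 1.7995e+02 -2.0000e-02  7.5870e+01] w 5.02 F [0.7 1.4 1.3] j [-13.  25.  32. 110. -17.  50. 103.]
shift cm(tool now) [-0.08 -0.    0.18]  after turn [-0.07  0.02  0.18] turn [ 0.  -0.  15.7]
```

View pics/w1.png

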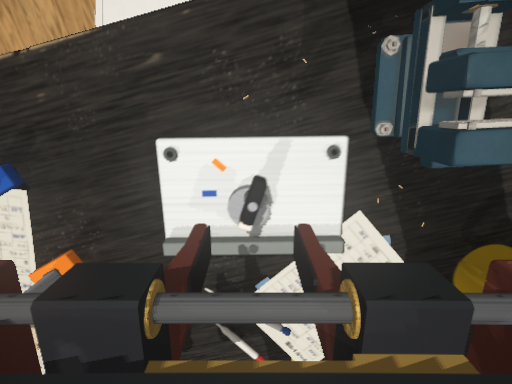

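```bash

python3 - <<'E'
from h import *
c=viewer.read_camera("wrist");crop(c,150,120,200,150,4,"w2.png")
th=np.radians(-13.09);R=np.array([[np.cos(th),-np.sin(th)],[np.sin(th),np.cos(th)]]);t=np.array([.5317,-.1555])
for n,p,z in(("bolt",(-7,0),.052),("blue",(-7,-42),.01),("BL",(-60,90),.01),("BR",(-60,-90),.01),("orange",(-35,-31.3),.01),("fenceR",(38,-90),.026),("fenceL",(38,90),.026)):
    w=R@np.array(p)/1000+t;q=proj(c,[*w,z])[0];print(n,q.round(1),((q-[150,120]+.5)*4-.5).round(0))
E
```

```text
bolt [258.9 205.3] [437. 343.]
blue [214.1 192.4] [258. 291.]
BL [357.1 132.4] [830.  51.]
BR [157.7 137.3] [32. 71.]
orange [223.8 163.1] [297. 174.]
fenceR [164.2 243.9] [ 58. 497.]
fenceL [355.  239.9] [821. 481.]
```

View pics/w2.png

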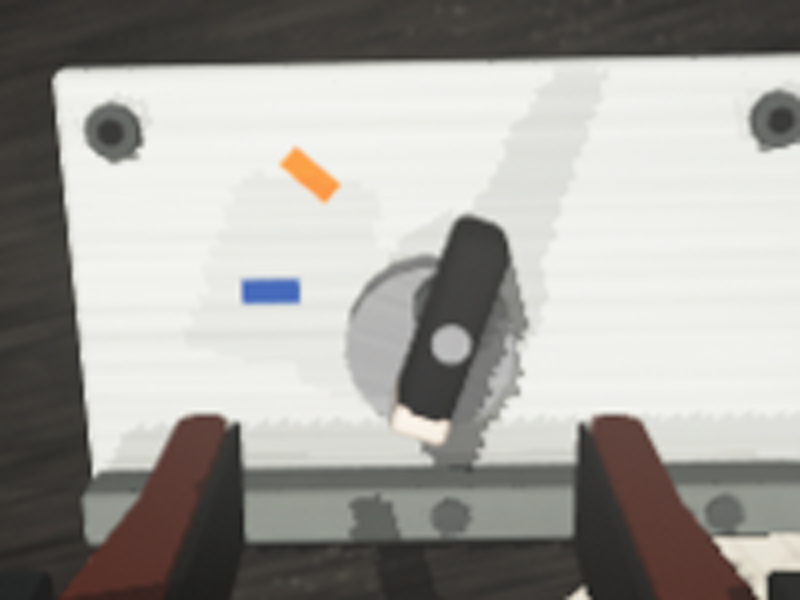

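```bash

python3 -m crank '0 0 8.1 0 0 0 5;0 0 8.1 0 0 0 5;0 0 0 0.05 -0.02 2 5;0 0 0 0 0 2 5;0 0 0 0 0 2 5;0 0 0 0 0 2 5;0 0 0 0 0 1 5;0 0 0 0 0 0.35 5'
python3 go.py .5247 -.1525 .028 59.7
python3 - <<'E'
from h import *
c=viewer.read_camera("wrist");crop(c,100,110,300,225,2.6,"w3.png")
E
```

```text
t: 3.5
position: [0.5238, -0.1512, 0.0291]
tool_rot: [-180.0, -0.0, 59.6]
contact_force: [-0.1, -0.7, 0.1]
width: 0.573
t 3.5 pos [ 0.5238 -0.1512  0.0291] rot [-1.7998e+02 -1.0000e-02  5.9620e+01] w 5.04 F [-0.1 -0.7  0.1] j [-12.  33.  31. 114. -26.  40.  94.]
shift cm(tool now) [-0.06  0.14  0.11]  after turn [-0.06  0.14  0.11] turn [-0.  -0.  -0.1]
```

View pics/w3.png

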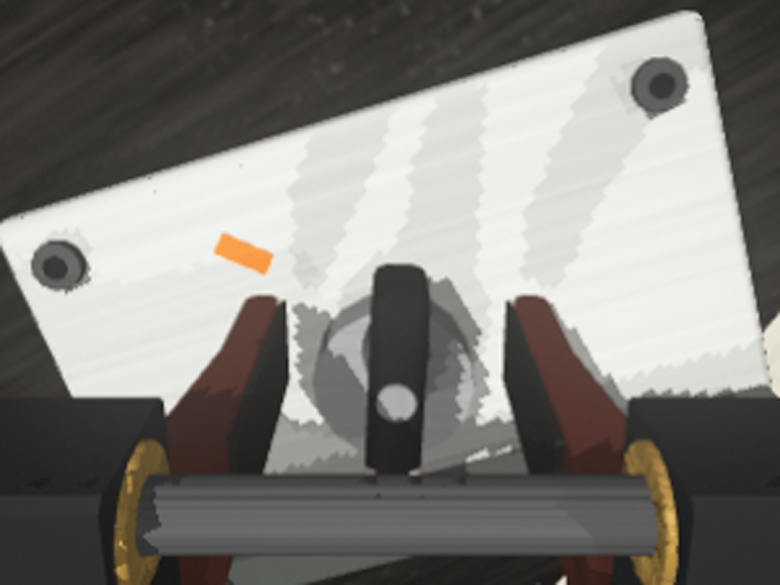

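```bash

python3 -m crank '0 0 0 0 0.1 0.1 0.6;0 0 0 0 0 0 0.6;0 0 0 0 0 0 0.6;0 0 0 0 0 0 0.6;0 0 0 0 0 0 0.6;0 0 0 0 0 0 0.6;0 0 0 0 0 0 0.6;0 0 0 0 0 0 0.6' 40
python3 go.py .5247 -.1525 .028 59.7
```

```text
t: 4.55
position: [0.525, -0.1518, 0.0283]
tool_rot: [180.0, -0.0, 59.6]
contact_force: [0.3, 2.4, 3.5]
width: 0.154
t 4.55 pos [ 0.525  -0.1518  0.0283] rot [ 1.7999e+02 -3.0000e-02  5.9620e+01] w 1.35 F [0.3 2.4 3.5] j [-12.  33.  31. 114. -26.  40.  95.]
shift cm(tool now) [-0.07  0.01  0.03]  after turn [-0.07  0.01  0.03] turn [ 0.  -0.  -0.1]
```

```bash

python3 -m crank '0 0 5 0 0 0 0.6;0 0 10 0 0 0 0.6;0 0 10 0 0 0 0.6;0 0 10 0 0 0 0.6;0 0 10 0 0 0 0.6;0 0 10 0 0 0 0.6;0 0 10 0 0 0 0.6;0 0 5 0 0 0 0.6'
python3 go.py .5247 -.1525 .028 -13.1
python3 - <<'E'
from h import *
c=viewer.read_camera("wrist");crop(c,100,110,300,225,2.6,"w4.png")
c=viewer.read_camera("top");crop(c,160,140,100,75,8,"t4.png")
E
```

```text
t: 5.55
position: [0.5265, -0.1512, 0.0284]
tool_rot: [-180.0, -0.1, -10.5]
contact_force: [5.6, 2.3, 0.1]
width: 0.152
t 5.55 pos [ 0.5265 -0.1512  0.0284] rot [-1.7996e+02 -1.4000e-01 -1.0550e+01] w 1.33 F [5.6 2.3 0.1] j [-24.  40.  49. 114. -42.  46.  39.]
shift cm(tool now) [-0.15  0.16  0.04]  after turn [-0.15  0.17  0.04] turn [-0.  -0.1  2.6]
```

View pics/w4.png

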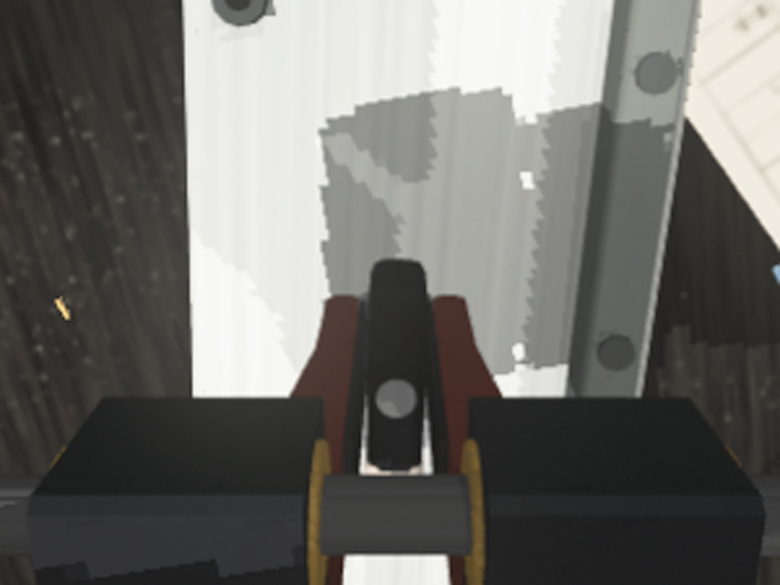

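```bash

python3 -m crank '0 0 2.6 0.1 0 0 0.6;0 0 0 0 0 0 0.6;0 0 0 0 0 0 1.6;0 0 0 0 0 0 2.6;0 0 0 0 0 0 3;0 0 0 0 0 -2 3.5;0 0 0 0 0 -4 3.5;0 0 0 0 0 -6 3.5'
python3 go.py .5247 -.1525 .12 -13.1
python3 - <<'E'
from h import *
c=viewer.read_camera("wrist");crop(c,130,90,240,180,3.2,"w5.png")
c=viewer.read_camera("top");crop(c,160,140,100,75,8,"t5.png")
c=viewer.read_camera("side");crop(c,195,135,100,75,8,"s5.png")
E
```

```text
t: 6.65
position: [0.5245, -0.1525, 0.1495]
tool_rot: [179.9, 0.1, -13.1]
contact_force: [1.8, 0.2, 0.4]
width: 0.401
t 6.65 pos [ 0.5245 -0.1525  0.1495] rot [ 1.7994e+02  1.4000e-01 -1.3060e+01] w 3.52 F [1.8 0.2 0.4] j [-32.  31.  60. 110. -32.  58.  29.]
shift cm(tool now) [ 0.03 -0.01  2.95]  after turn [ 0.02 -0.    2.95] turn [0.1 0.1 0. ]
```

View pics/w5.png

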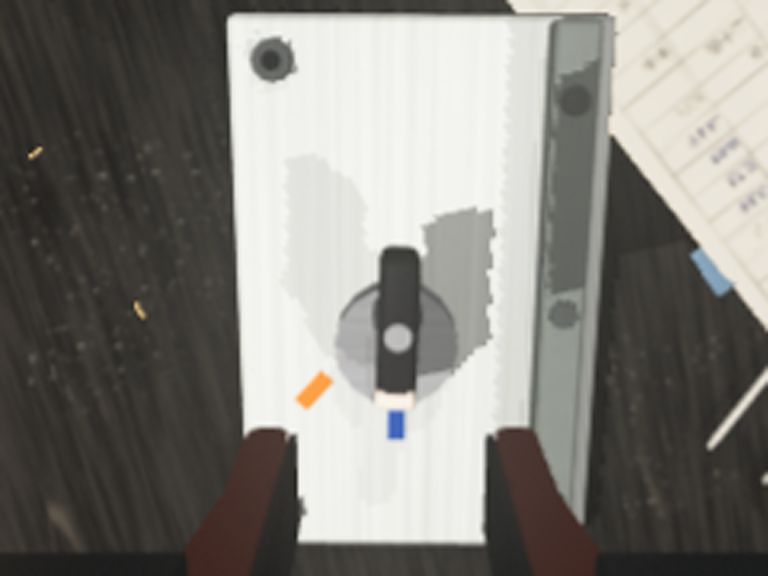

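View pics/t5.png

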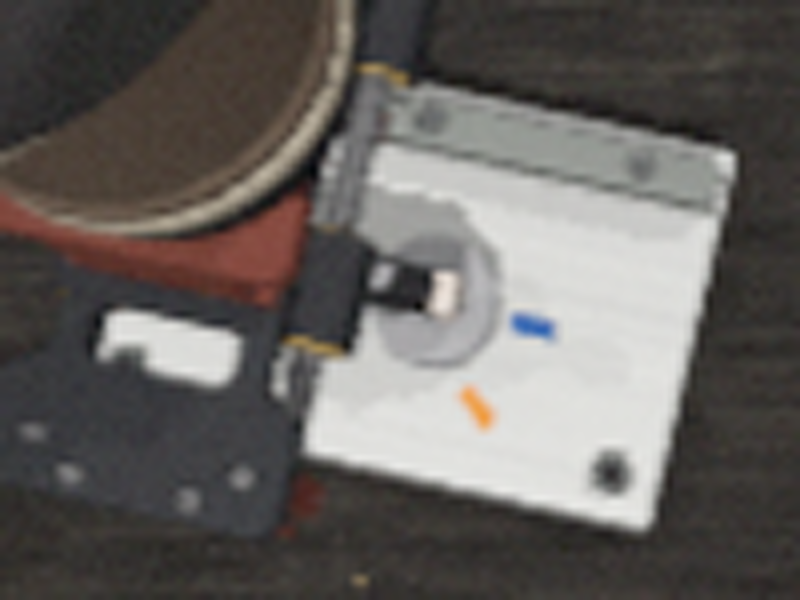

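View pics/s5.png

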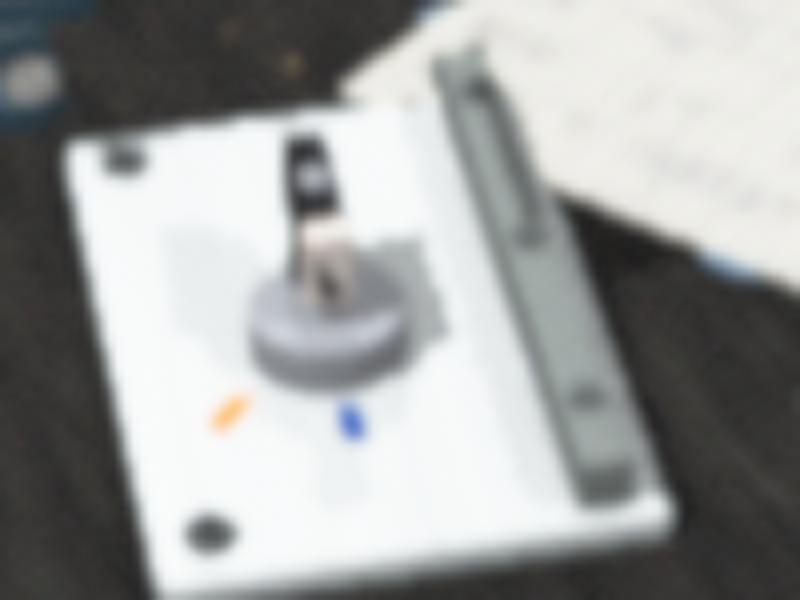

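```bash

python3 - <<'E'
from meas import *
c=viewer.read_camera("wrist")
f=lambda p,z:onz(c,(np.array(p)+.5)/3.2-.5+np.array([130,90]),z)[:2]
ang=lambda a,b:np.degrees(np.arctan2(*(b-a)[::-1]))
print("left edge",ang(f((231,40),.01),f((242,420),.01)),"fence face edge top",ang(f((549,30),.026),f((531,470),.026)))
b,o=masks(c);pb=cen(b,(240,200,40,40))[0];po=cen(o,(210,190,40,40))[0]
B=onz(c,pb,.01)[:2];O=onz(c,po,.01)[:2];print("blue",B,"orange",O,"ang O->B",ang(O,B))
print("exp ang O->B",np.degrees(np.arctan2(-42+31.3,-7+35)))
# wing centreline from edges
L=[f((381,262),.052),f((376,390),.052)];Rr=[f((418,262),.052),f((414,390),.052)]
print("wing edges",ang(*L),ang(*Rr)); hub=f((398,338),.052);tip=f((394.5,398),.052)
print("hub",hub,"tip",tip,ang(hub,tip),"hub->blue",ang(hub,B))
gray=cv2.cvtColor(c["img"],cv2.COLOR_RGB2GRAY)
pt=[]
for r in range(172,212,3):
    row=gray[r,235:272];d=np.where(row<90)[0];pt.append((r,235+d.min(),235+d.max()) if len(d) else r)
print(pt)
E
```

```text
left edge -104.05061890137746 fence face edge top -102.84631774835461
blue [ 0.51606879 -0.19325688] orange [ 0.49180306 -0.1747834 ] ang O->B -37.28198433350023
exp ang O->B -20.913999356712683
wing edges -105.43259257372303 -104.37005569336205
hub [ 0.52923931 -0.15318827] tip [ 0.52409066 -0.1709624 ] -106.15476798072478 hub->blue -108.19565205661132
[(172, np.int64(246), np.int64(256)), (175, np.int64(246), np.int64(256)), (178, np.int64(244), np.int64(257)), (181, np.int64(245), np.int64(256)), (184, np.int64(244), np.int64(257)), (187, np.int64(244), np.int64(257)), (190, np.int64(244), np.int64(257)), (193, np.int64(245), np.int64(256)), (196, np.int64(245), np.int64(256)), (199, np.int64(245), np.int64(256)), (202, np.int64(245), np.int64(256)), (205, np.int64(245), np.int64(255)), (208, np.int64(244), np.int64(255)), 211]
```

```bash
python3 go.py .458 -.3955 .14 13.6
python3 -m crank '0 0 -8.9 0 0 0 6;0 0 -8.9 0 0 0 6;0 0 -8.9 0 0 0 6;0 0 0 -2.4 4.4 0 6;0 0 0 -2.4 4.4 0 6;0 0 0 -2.4 4.4 0 6;0 0 0 -2.4 4.4 0 6;0 0 0 -2.4 4.4 0 6'
python3 go.py .458 -.3955 .14 13.6
python3 - <<'E'
from h import *
c=viewer.read_camera("wrist");crop(c,0,0,512,384,1.5,"w6.png")
E
```

```text
t 6.85 pos [ 0.5261 -0.1524  0.1499] rot [-1.7995e+02 -1.5000e-01 -1.3000e+01] w 3.53 F [-0.3  0.2 -0.6] j [-32.  31.  60. 110. -32.  58.  29.]
shift cm(tool now) [-1.17 25.22  0.96]  after turn [-12.34  22.02   0.99] turn [ -0.   -0.2 -26.6]
t: 7.85
position: [0.46, -0.3953, 0.1471]
tool_rot: [-179.9, 0.1, 13.7]
contact_force: [0.9, 0.7, -0.4]
width: 0.684
t 7.85 pos [ 0.46   -0.3953  0.1471] rot [-1.799e+02  8.000e-02  1.370e+01] w 6.01 F [ 0.9  0.7 -0.4] j [  2.  33.  50. 101. -29.  59.  76.]
shift cm(tool now) [-0.2  -0.02  0.71]  after turn [-0.2  -0.02  0.71] turn [-0.1  0.1  0.1]
```

View pics/w6.png

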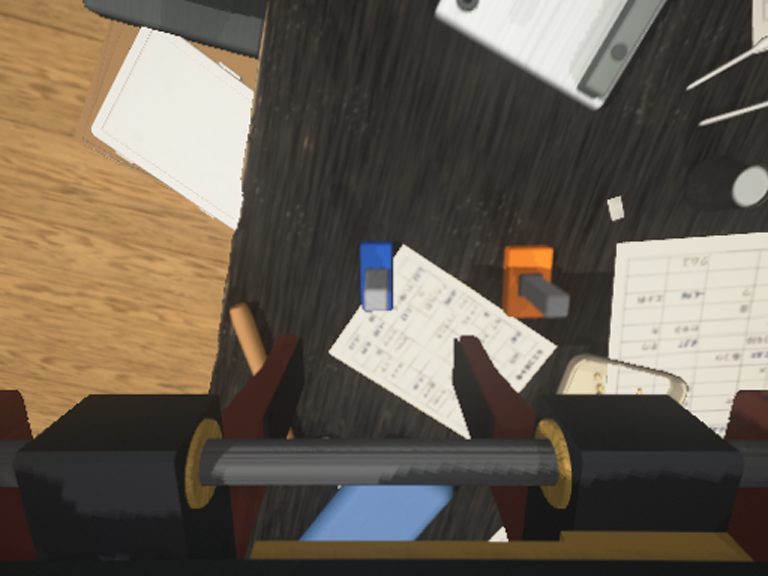

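```bash
python3 - <<'E'
from meas import *
c=viewer.read_camera("wrist")
f=lambda p,z:onz(c,(np.array(p)+.5)/1.5-.5,z)[:2]
print(f((376,299),.064)); b,o=masks(c)
ce,a,m=cen(b,(230,150,50,70));cs=max(cv2.findContours(m,0,2)[0],key=cv2.contourArea)[:,0]
P=np.array([onz(c,p,.014)[:2] for p in cs]);print(cv2.minAreaRect((P*1000).astype(np.float32)))
E
python3 go.py .458 -.3955 .028 13.6
```

```text
[ 0.45425662 -0.40170945]
((457.99755859375, -392.2945251464844), (21.79435920715332, 49.90572738647461), 14.085637092590332)
t 7.95 pos [ 0.4567 -0.4002  0.1478] rot [179.88   0.18  13.23] w 6.0 F [ 1.  -0.2  0.2] j [  2.  33.  50. 101. -29.  59.  76.]
shift cm(tool now) [ 0.27 -0.45 11.98]  after turn [ 0.24 -0.42 11.98] turn [ 0.1  0.2 -0.4]
```

```bash

python3 -m crank '0 0 0 -0.2 0 0 6;0 0 0 0 0 1 6;0 0 0 0 0 2 6;0 0 0 0 0 2 6;0 0 0 0 0 2 6;0 0 0 0 0 0 6;0 0 0 0 0 0 6;0 0 0 0 0 0 6'
python3 go.py .458 -.3955 .03 13.6
python3 - <<'E'
from h import *
c=viewer.read_camera("wrist");crop(c,100,110,300,225,2.6,"w7.png")
E
```

```text
t: 8.95
position: [0.4595, -0.3954, 0.0788]
tool_rot: [179.9, -0.0, 13.7]
contact_force: [0.0, 0.4, -0.2]
width: 0.685
t 8.95 pos [ 0.4595 -0.3954  0.0788] rot [ 1.7995e+02 -5.0000e-02  1.3690e+01] w 6.01 F [ 0.   0.4 -0.2] j [  5.  38.  46. 104. -34.  52.  80.]
shift cm(tool now) [-0.16 -0.03  4.88]  after turn [-0.15 -0.02  4.88] turn [ 0.1 -0.   0.1]
```

View pics/w7.png

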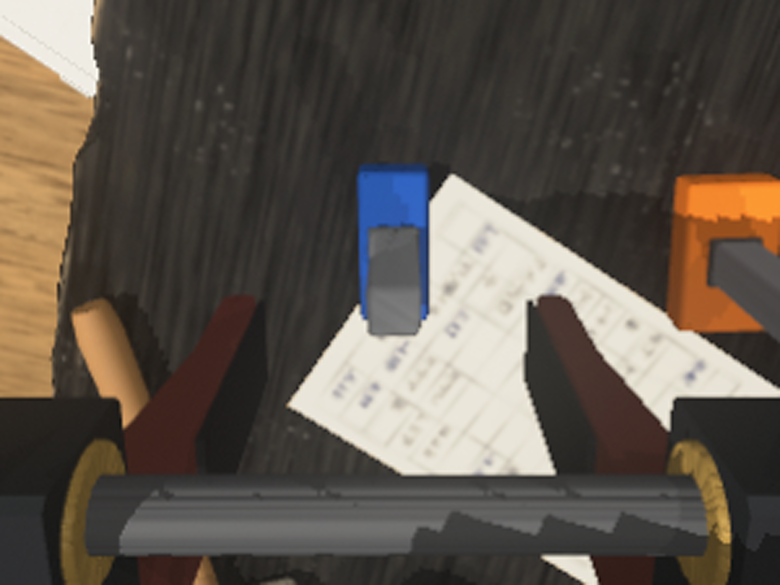

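```bash

python3 -m crank '0 0 0 -0.1 -0.1 1.5 6;0 0 0 0 0 2 6;0 0 0 0 0 1.3 6;0 0 0 0 0 0 1;0 0 0 0 0 0 1;0 0 0 0 0 0 1;0 0 0 0 0 0 1;0 0 0 0 0 0 1' 25
python3 go.py .458 -.3955 .03 13.6
python3 - <<'E'
from h import *
c=viewer.read_camera("wrist");crop(c,100,110,300,225,2.6,"w8.png")
E
```

```text
t: 10.0
position: [0.4582, -0.3942, 0.0304]
tool_rot: [180.0, -0.0, 13.7]
contact_force: [-2.4, 0.2, 0.4]
width: 0.155
t 10.0 pos [ 0.4582 -0.3942  0.0304] rot [ 1.7999e+02 -2.0000e-02  1.3710e+01] w 1.36 F [-2.4  0.2  0.4] j [  7.  41.  43. 106. -37.  48.  82.]
shift cm(tool now) [-0.05  0.12  0.04]  after turn [-0.05  0.12  0.04] turn [ 0.  -0.   0.1]
```

View pics/w8.png

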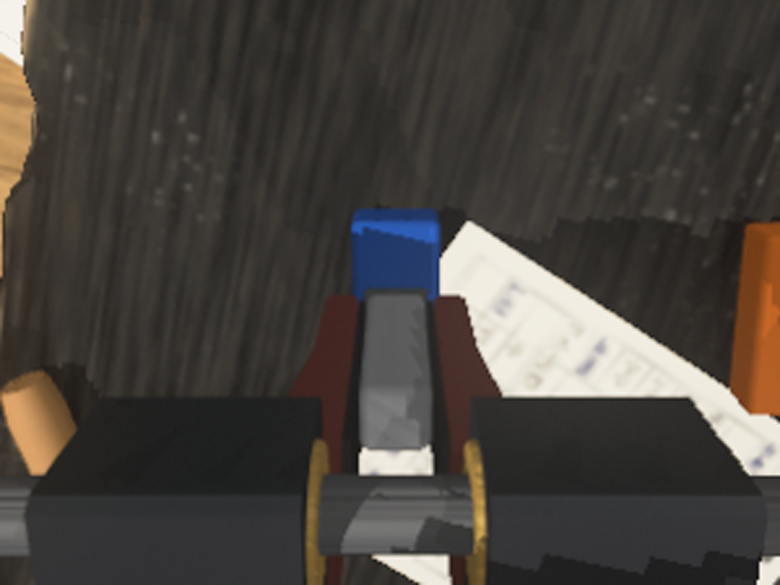

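```bash

python3 -m crank '0 0 0 0 0 -1 1;0 0 0 0 0 -2.5 1;0 0 0 0 0 -2.5 1;0 0 9 0 0 0 1;0 0 9 0 0 0 1;0 0 8.9 0 0 0 1;0 0 0 0 0 0 1;0 0 0 0 0 0 1'
python3 go.py .542 -.2203 .055 -13.2
```

```text
t: 11.05
position: [0.458, -0.3941, 0.0903]
tool_rot: [180.0, -0.0, -13.0]
contact_force: [0.4, 0.7, -1.4]
width: 0.157
t 11.05 pos [ 0.458  -0.3941  0.0903] rot [180.  -0. -13.] w 1.38 F [ 0.4  0.7 -1.4] j [  0.  40.  53. 104. -38.  56.  57.]
shift cm(tool now) [  4.27 -18.82   3.53]  after turn [  4.21 -18.84   3.53] turn [ 0.  -0.   0.2]
```

```bash

python3 -m crank '0 0 0.2 0.8 -3 0 1;0 0 0 1 -4 0 1;0 0 0 1 -4 0 1;0 0 0 0.8 -4 0 1;0 0 0 0.6 -3 0 1;0 0 0 0 -0.8 1.5 1;0 0 0 0 0 1.5 1;0 0 0 0 0 0 1'
python3 go.py .542 -.2203 .055 -13.2
python3 - <<'E'
from h import *
c=viewer.read_camera("wrist");crop(c,100,110,300,225,2.6,"w9.png")
c=viewer.read_camera("top");crop(c,160,140,100,75,8,"t9.png")
c=viewer.read_camera("side");crop(c,195,135,100,75,8,"s9.png")
E
```

```text
t: 12.05
position: [0.5405, -0.2222, 0.0587]
tool_rot: [180.0, 0.2, -13.5]
contact_force: [0.3, 0.0, -1.6]
width: 0.157
t 12.05 pos [ 0.5405 -0.2222  0.0587] rot [ 1.7997e+02  1.5000e-01 -1.3500e+01] w 1.38 F [ 0.3  0.  -1.6] j [-19.  41.  53. 108. -42.  52.  41.]
shift cm(tool now) [ 0.11 -0.22  0.37]  after turn [ 0.11 -0.22  0.37] turn [ 0.   0.2 -0.3]
```

View pics/w9.png

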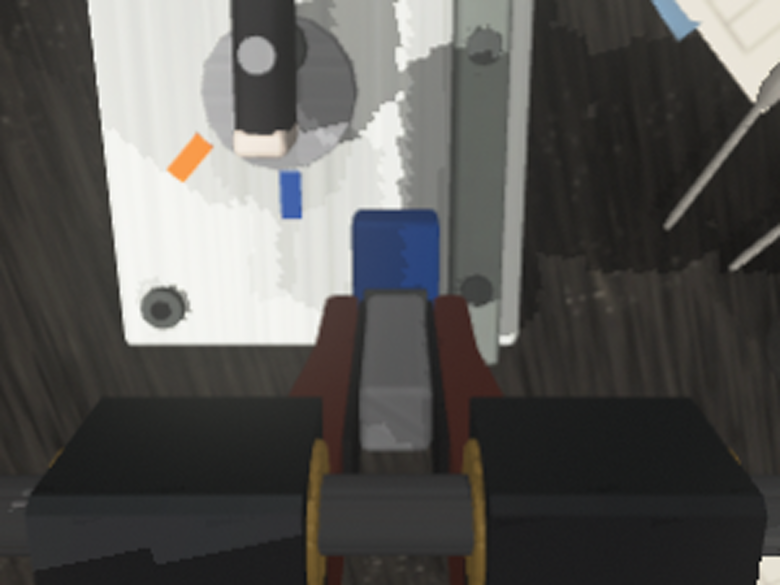

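View pics/t9.png

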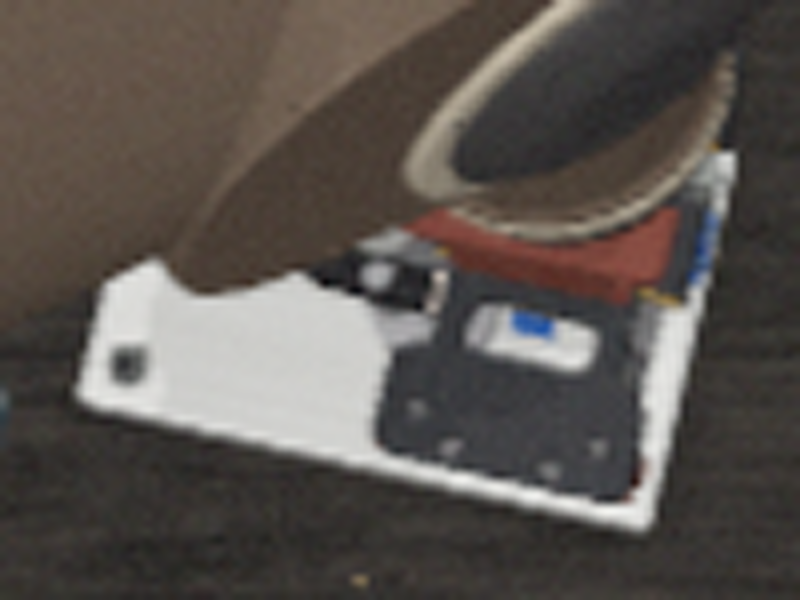

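View pics/s9.png

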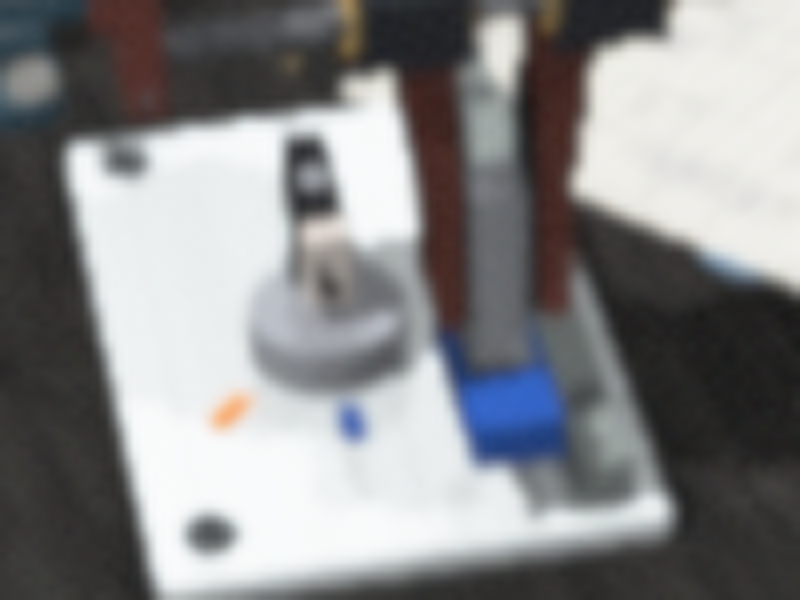

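```bash

python3 -m crank '0 0 0 0 0 0 1;0 0 0 0 0 0 1;0 0 0 0 0 0.5 1;0 0 0 0 0 0.5 1;0 0 0 0 0 0.5 1;0 0 0 0 0 0 1;0 0 0 0 0 0 1;0 0 0 0 0 0 1'
python3 go.py .542 -.2203 .0404 -13.2
python3 - <<'E'
from h import *
c=viewer.read_camera("wrist");crop(c,200,90,150,112,5,"w10.png")
E
```

```text
t: 13.2
position: [0.5424, -0.221, 0.0453]
tool_rot: [180.0, -0.0, -13.4]
contact_force: [0.3, -0.2, -0.8]
width: 0.157
t 13.2 pos [ 0.5424 -0.221   0.0453] rot [ 1.80e+02 -1.00e-02 -1.34e+01] w 1.37 F [ 0.3 -0.2 -0.8] j [-18.  42.  52. 109. -43.  51.  42.]
shift cm(tool now) [-0.06 -0.06  0.49]  after turn [-0.06 -0.06  0.49] turn [ 0.  -0.  -0.2]
```

View pics/w10.png

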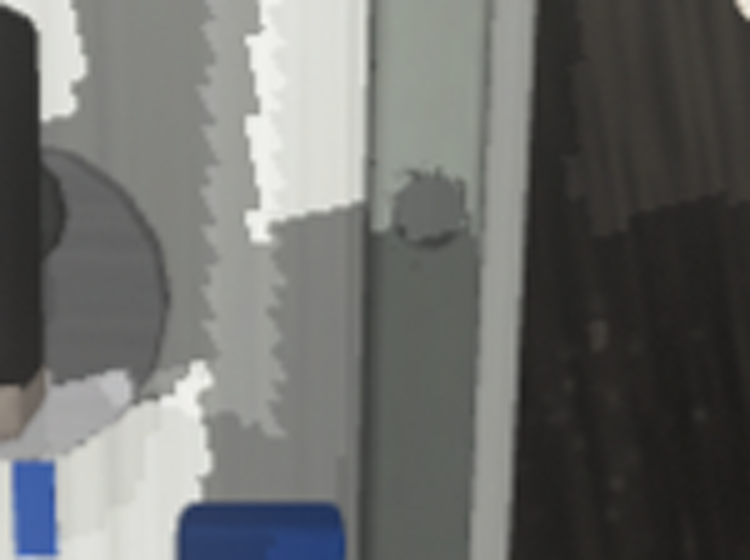

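```bash

python3 -m crank '0 0 0 0 0 0.3 1;0 0 0 0 0 0.15 1;0 0 0 0 0 0.05 1;0 0 0 0 0 0 1;0 0 0 0 0 0 1;0 0 0 0 0 0 1;0 0 0 0 0 0 1;0 0 0 0 0 0 1'
python3 go.py .542 -.2203 .0404 -13.2
```

```text
t: 14.25
position: [0.5424, -0.2208, 0.0403]
tool_rot: [-180.0, -0.0, -13.4]
contact_force: [-1.0, 1.5, 5.1]
width: 0.157
t 14.25 pos [ 0.5424 -0.2208  0.0403] rot [-179.98   -0.    -13.4 ] w 1.38 F [-1.   1.5  5.1] j [-18.  43.  51. 109. -43.  51.  42.]
shift cm(tool now) [-0.05 -0.04 -0.01]  after turn [-0.05 -0.05 -0.01] turn [-0.  -0.  -0.2]
```

```bash

python3 -m crank '0 0 -0.2 0.1 0 0 1;0 0 0 0.1 0 0 1;0 0 0 0.05 0 0 1;0 0 0 0 0 0 1;0 0 0 0 0 0 1;0 0 0 0 0 0 1;0 0 0 0 0 0 1;0 0 0 0 0 0 1'
python3 go.py .542 -.2203 .0404 -13.2
```

```text
t: 15.25
position: [0.5442, -0.2217, 0.0403]
tool_rot: [-180.0, 0.0, -13.2]
contact_force: [-3.2, 1.6, 6.5]
width: 0.156
t 15.25 pos [ 0.5442 -0.2217  0.0403] rot [-1.800e+02  4.000e-02 -1.322e+01] w 1.37 F [-3.2  1.6  6.5] j [-18.  43.  51. 108. -43.  51.  42.]
shift cm(tool now) [-0.25 -0.08 -0.01]  after turn [-0.25 -0.08 -0.01] turn [-0.  0. -0.]
```

```bash

python3 -m crank '0 0 0 0.1 0 0 1;0 0 0 0 0 0 1;0 0 0 0 0 0 1;0 0 0 0 0 0 1;0 0 0 0 0 0 1;0 0 0 0 0 0 1;0 0 0 0 0 0 1;0 0 0 0 0 0 1'
python3 go.py .542 -.2203 .0404 -13.2
python3 - <<'E'
from h import *
c=viewer.read_camera("wrist");crop(c,200,90,150,112,5,"w11.png")
E
```

```text
t: 16.25
position: [0.5448, -0.2219, 0.0403]
tool_rot: [-180.0, 0.1, -13.2]
contact_force: [-5.1, 1.8, 8.6]
width: 0.157
t 16.25 pos [ 0.5448 -0.2219  0.0403] rot [-1.7999e+02  8.0000e-02 -1.3230e+01] w 1.38 F [-5.1  1.8  8.6] j [-18.  43.  51. 108. -43.  51.  42.]
shift cm(tool now) [-0.31 -0.09 -0.01]  after turn [-0.31 -0.09 -0.01] turn [-0.   0.1 -0. ]
```

View pics/w11.png

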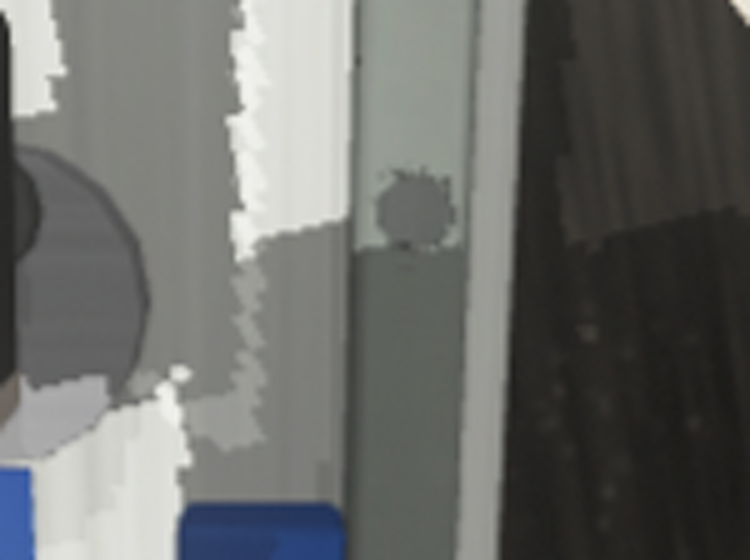

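```bash

python3 -m crank '0 0 0 -0.05 0 -0.05 1;0 0 0 0 -0.4 0 1;0 0 0 0 -0.6 0 1;0 0 0 0 -0.6 0 1;0 0 0 0 -0.6 0 1;0 0 0 0 -0.5 0 1;0 0 0 0 -0.3 0 1;0 0 0 0 0 0 1'
python3 go.py .542 -.2203 .0404 -13.2
python3 - <<'E'
from h import *
c=viewer.read_camera("wrist");crop(c,130,90,240,180,3.2,"w12.png")
c=viewer.read_camera("side");crop(c,195,135,100,75,8,"s12.png")
E
```

```text
t: 17.3
position: [0.552, -0.1917, 0.0405]
tool_rot: [-180.0, 0.0, -13.2]
contact_force: [-2.7, 2.6, -0.4]
width: 0.156
t 17.3 pos [ 0.552  -0.1917  0.0405] rot [-1.7995e+02  4.0000e-02 -1.3170e+01] w 1.37 F [-2.7  2.6 -0.4] j [-21.  43.  52. 109. -43.  51.  40.]
shift cm(tool now) [-0.32  3.01  0.01]  after turn [-0.32  3.01  0.01] turn [-0.  0.  0.]
```

View pics/w12.png

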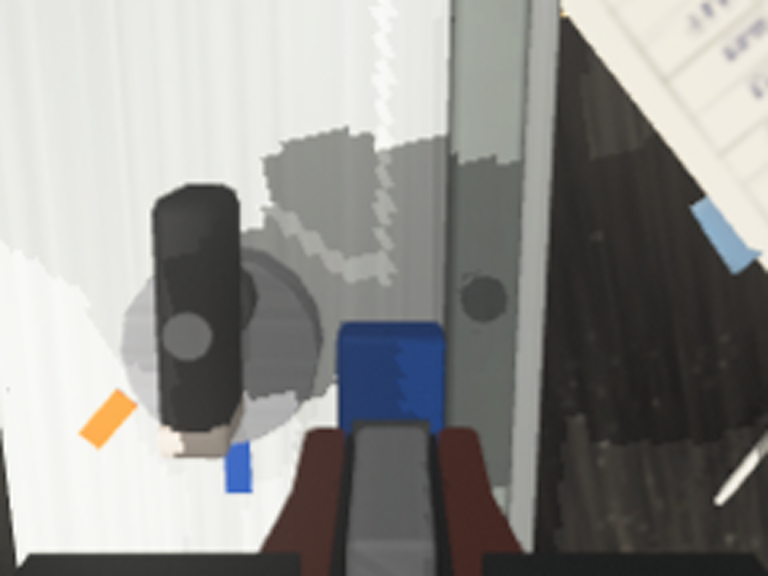

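View pics/s12.png

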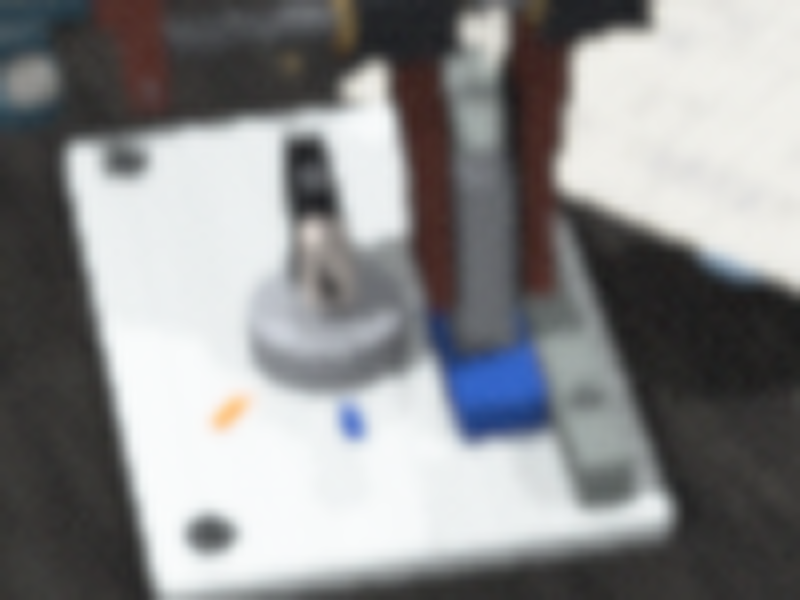

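```bash

python3 -m crank '0 0 0 0 -0.3 0.03 1;0 0 0 0 -0.6 0 1;0 0 0 0 -0.7 0 1;0 0 0 0 -0.7 0 1;0 0 0 0 -0.7 0 1;0 0 0 0 -0.7 0 1;0 0 0 0 -0.6 0 1;0 0 0 0 0 0 1'
python3 go.py .542 -.2203 .0404 -13.2
python3 - <<'E'
from h import *
c=viewer.read_camera("wrist");crop(c,130,90,240,180,3.2,"w13.png")
c=viewer.read_camera("side");crop(c,195,135,100,75,8,"s13.png")
E
```

```text
t: 18.4
position: [0.562, -0.1498, 0.0403]
tool_rot: [-180.0, 0.0, -13.2]
contact_force: [-5.2, 0.7, 0.8]
width: 0.153
t 18.4 pos [ 0.562  -0.1498  0.0403] rot [-1.7998e+02  2.0000e-02 -1.3160e+01] w 1.35 F [-5.2  0.7  0.8] j [-25.  42.  52. 109. -44.  50.  36.]
shift cm(tool now) [-0.34  7.32 -0.01]  after turn [-0.33  7.32 -0.01] turn [-0.  0.  0.]
```

View pics/w13.png

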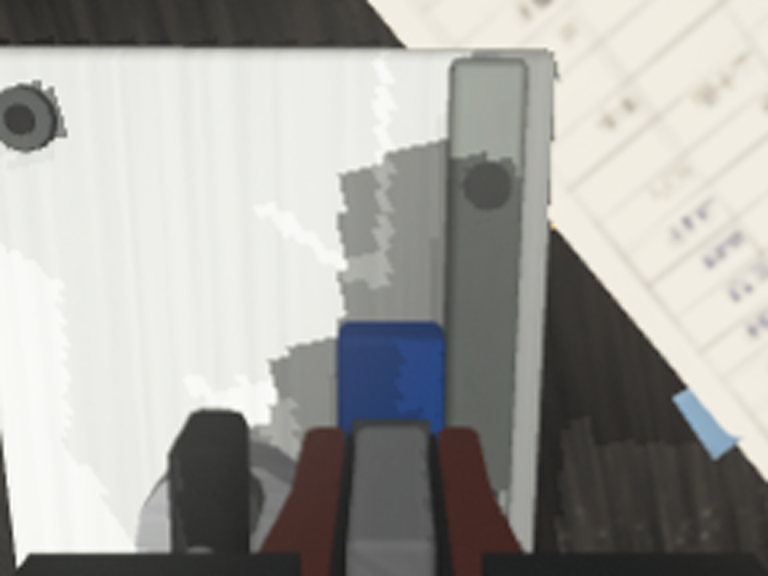

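View pics/s13.png

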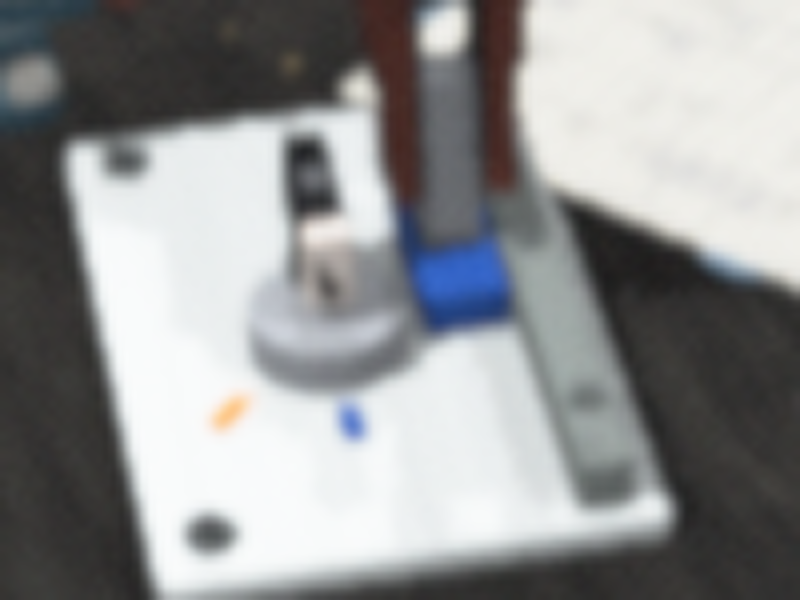

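```bash

python3 -m crank '0 0 0 -0.03 -0.3 0 1;0 0 0 0 -0.6 0 1;0 0 0 0 -0.7 0 1;0 0 0 0 -0.7 0 1;0 0 0 0 -0.7 0 1;0 0 0 0 -0.7 0 1;0 0 0 0 -0.6 0 1;0 0 0 0 0 0 1'
python3 go.py .542 -.2203 .0404 -13.2
python3 - <<'E'
from h import *
c=viewer.read_camera("wrist");crop(c,130,90,240,180,3.2,"w14.png")
c=viewer.read_camera("side");crop(c,195,125,100,75,8,"s14.png")
E
```

```text
t: 19.5
position: [0.5719, -0.1074, 0.0404]
tool_rot: [-179.9, -0.0, -13.1]
contact_force: [-1.8, 2.6, -0.8]
width: 0.158
t 19.5 pos [ 0.5719 -0.1074  0.0404] rot [-1.7994e+02 -1.0000e-02 -1.3130e+01] w 1.39 F [-1.8  2.6 -0.8] j [-30.  43.  52. 109. -44.  51.  32.]
shift cm(tool now) [-3.500e-01  1.167e+01 -1.000e-02]  after turn [-0.34 11.67 -0.  ] turn [-0.1 -0.   0.1]
```

View pics/w14.png

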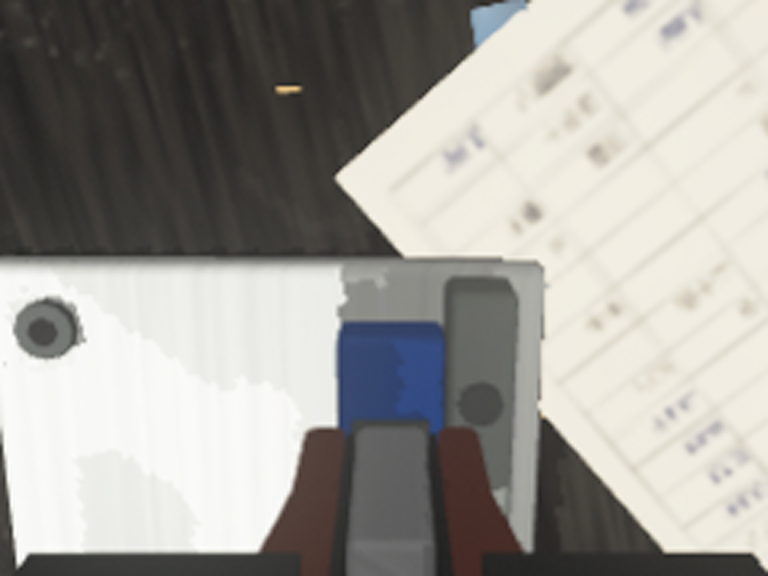

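View pics/s14.png

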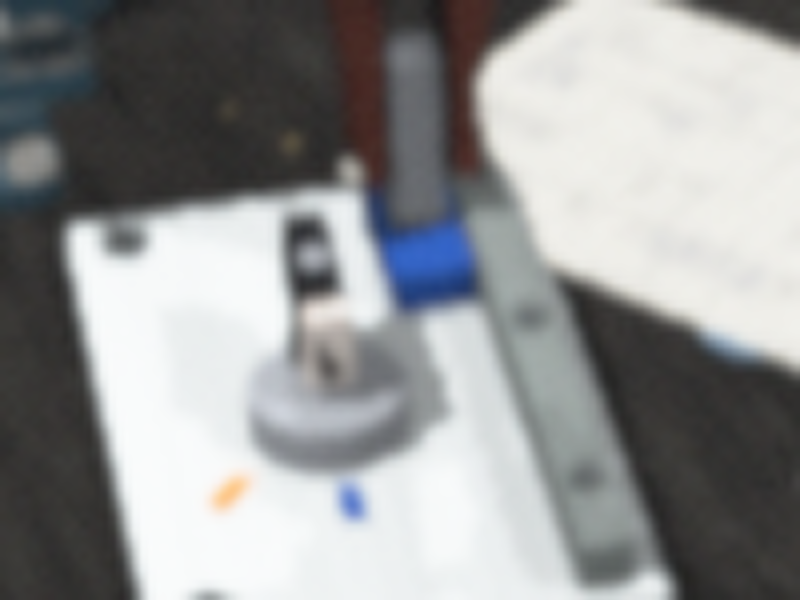

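```bash

python3 -m crank '0 0 0 0 0 0.06 1;0 0 0 0 0 0 1;0 0 0 0 0 0 1.8;0 0 0 0 0 0 2.6;0 0 0 0 0 0 3.4;0 0 0 0 0 0 3.4;0 0 0 0 0 -1 3.4;0 0 0 0 0 -2 3.4'
python3 -m crank '0 0 0 0 0 -3 3.4;0 0 0 0 0 -4 3.4;0 0 0 0 0 -4 3.4;0 0 0 0 4 0 3.4;0 0 0 -5 2 0 3.4;0 0 0 -5 0 0 3.4;0 0 0 -5 0 0 3.4;0 0 0 -5 0 0 3.4'
python3 go.py .542 -.2203 .0404 -13.2
python3 - <<'E'
from h import *
c=viewer.read_camera("side");crop(c,195,125,100,75,8,"s15.png")
c=viewer.read_camera("top");crop(c,160,140,200,75,4,"t15.png")
c=viewer.read_camera("wrist");crop(c,0,0,512,384,1.5,"w15.png")
E
```

```text
t: 20.6
position: [0.5711, -0.1087, 0.0704]
tool_rot: [180.0, 0.1, -13.2]
contact_force: [0.4, -0.3, 0.7]
width: 0.384
t: 21.6
position: [0.3754, -0.1247, 0.1853]
tool_rot: [179.7, 0.6, -13.7]
contact_force: [-0.9, 0.3, 2.0]
width: 0.388
t 21.6 pos [ 0.3754 -0.1247  0.1853] rot [179.73   0.59 -13.67] w 3.4 F [-0.9  0.3  2. ] j [-60.   6.  79. 126.  -6.  54.   8.]
shift cm(tool now) [18.6   5.28 14.32]  after turn [18.4   5.5  14.49] turn [ 0.3  0.6 -0.5]
```

View pics/s15.png

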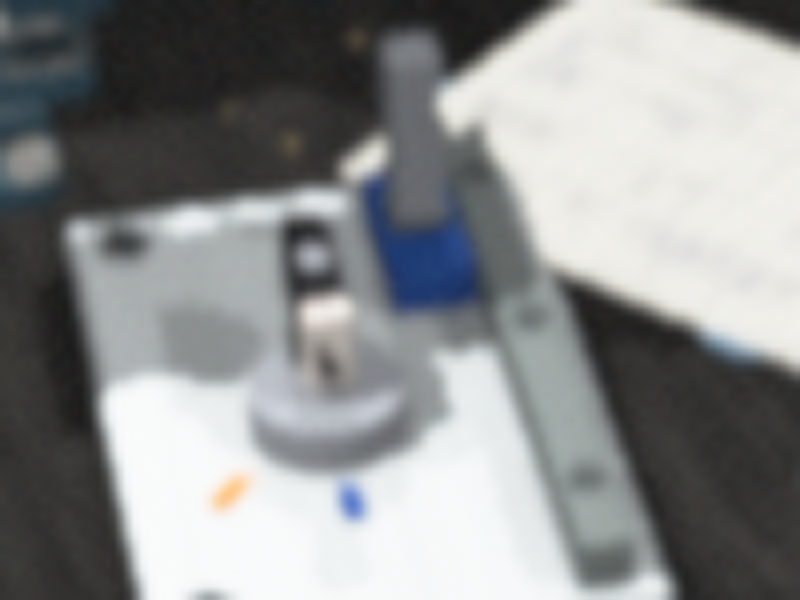

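View pics/t15.png

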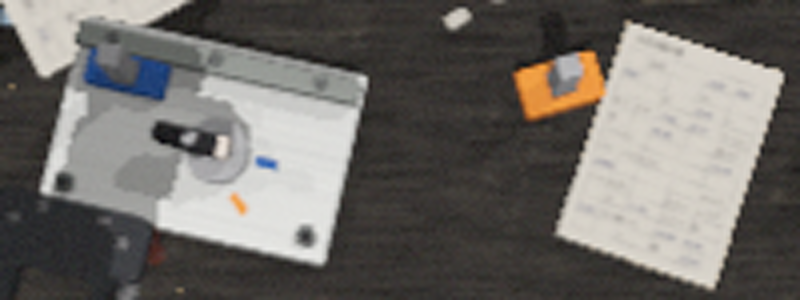

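View pics/w15.png

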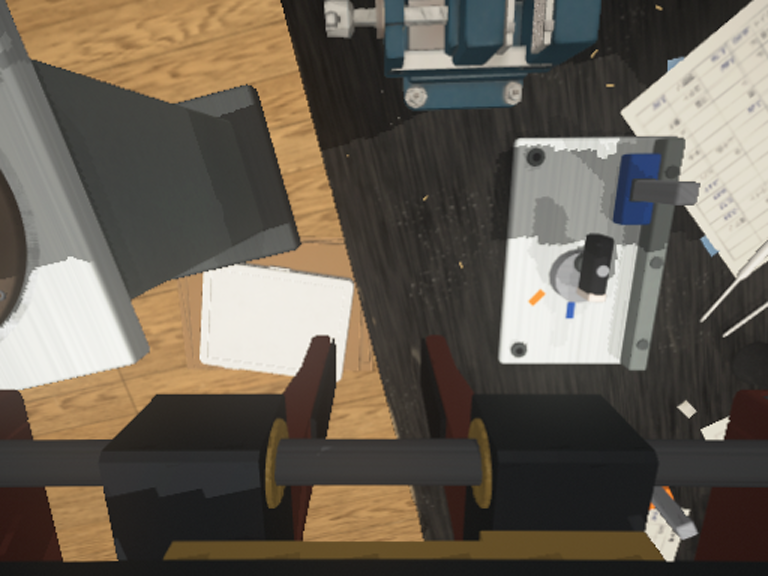

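```bash

python3 - <<'E'
from meas import *
c=viewer.read_camera("top");g=cv2.cvtColor(c["img"],cv2.COLOR_RGB2GRAY)
ce,a,m=cen(g<60,(194,165,26,20));cs=max(cv2.findContours(m,0,2)[0],key=cv2.contourArea)[:,0]
P=np.array([onz(c,p,.05)[:2] for p in cs]);print(ce,a,cv2.minAreaRect((P*1000).astype(np.float32)))
f=lambda p,z:onz(c,(np.array(p)+.5)/4-.5+np.array([160,140]),z)[:2]
a,b=f((157,130),.048),f((227,147),.048);print("wing dir",np.degrees(np.arctan2(*(b-a)[::-1])))
b,o=masks(c);ce,a,m=cen(b,(170,145,40,30));cs=max(cv2.findContours(m,0,2)[0],key=cv2.contourArea)[:,0]
P=np.array([onz(c,p,.024)[:2] for p in cs]);r=cv2.minAreaRect((P*1000).astype(np.float32));print("blue foot",r)
th=np.radians(-13.1);R=np.array([[np.cos(th),-np.sin(th)],[np.sin(th),np.cos(th)]])
print("guide coords mm",R.T@(np.array(r[0])-[532.2,-155]), bot.sense()["joint_vel"].round(1))
E
```

```text
[201.6875 173.3125] 32 ((527.2762451171875, -141.95118713378906), (17.954418182373047, 10.40379810333252), 70.85719299316406)
wing dir -104.39744782257128
blue foot ((569.458984375, -111.56602478027344), (49.551971435546875, 22.60138511657715), 77.89108276367188)
guide coords mm [26.44498808 50.74844555] [ 2.7  6.5 -1.5 -1.4 -2.1 -0.3  1.4]
```

```bash

python3 -m crank '0 0 0 0 0 0 3.4;0 0 0 0 0 0 3.4;0 0 0 0 0 0 3.4;0 0 0 0 0 0 3.4;0 0 0 0 0 0 3.4;0 0 0 0 0 0 3.4;0 0 0 0 0 0 3.4;0 0 0 0 0 0 3.4'
python3 -c "
from rig import order,bot
print(bot.sense()['joint_pos'].round(1));print(order.finish_job())"
```

```text
t: 22.8
position: [0.3781, -0.1242, 0.1861]
tool_rot: [179.9, 0.4, -13.5]
contact_force: [0.2, 0.5, -0.6]
width: 0.388
[-60.2   5.7  78.3 125.9  -6.7  53.5   8.6]
the job is handed in; nothing more can be done
None
```

The job is done and was handed in at about 23 s of the 51 s allowed; no verdict was reported. I turned the roller clockwise by its wing to the blue mark. I then took the blue gauge by its post, set it on the plate at the right-hand end of the fence, and slid it along the fence through the gap. I let go of it past the roller and backed the arm clear.

**Last checks**
- **Blue gauge:** it stands on the plate at about x = 26, y = 51 mm in the guide's frame, with its foot spanning about y = 26 to 76 mm. The roller reaches only to about y = 8 mm and the wing to about 23 mm, and the plate ends at 90 mm.
- **Roller:** it did not visibly move during the slide. The wing measures about 1.3° past the blue mark, roughly 1.59 rad instead of 1.57. That is close to my measuring error and would make the gap about 25.3 mm, instead of 25.
- **Orange gauge:** it was not touched.
- **Forces:** readings taken after each move stayed under about 10 N on any axis.

**Disagreements**
- The wrist camera put the guide about 3 mm further along y than the other two cameras did. I used a value between them for the roller.
- For the set-down I stopped short of the fence and felt for contact.
- The third joint ended at 78°, inside its 82.6° limit but close to it.

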